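# Screw a jar's pouring top round to face the label

## Task

Pick up the square amber jar by its body (not by its loose top), stand it fully down in the wooden holding jig with its label facing out of the jig's open side, and let go. Then take the black top by its wing and screw it down, clockwise, until the orange spout points straight out over the label, without turning it well past there; let go and leave the jar standing in the jig. Leave the soaps where they are.

Things in the scene. Friction and masses are not known exactly. Their poses are not given: they have to be found in the camera images.
- jar: Loose square amber jar, 64 x 64 mm, 50 mm tall without its black top (89 to 91 mm with it), flat upright sides, 0.3 to 0.6 kg. Origin at the centre of its underside, z up. Its front, on the -x side, carries the label. Can be gripped across its sides (64 mm) from straight above, any pair: nothing of the top reaches over 31 mm from the jar's axis.
- label (a point): Centre of the label (cream paper with a green stripe, 44 x 32 mm) on the jar's front face: 32 mm from the jar's axis along its -x, 25 mm above its underside.
- pour_top: Black screw-on top of the jar, turning with its thread. Origin on the jar's axis at the collar's underside, 53 mm above the jar's underside at twist 0. Collar 41 mm across, 13 mm tall; on it an upright wing grip, 14 mm thick (top's y), 40 mm long (x), from 13 to 36 mm above the origin. Orange spout sideways along the top's -x, 7 mm up; orange stripe on the wing's upper edge on the spout's side.
- spout_tip (a point): Tip of the orange spout, 30.5 mm from the jar's axis along the pouring top's -x.
- twist (a joint): Turn of the top on the jar, rad: 0 = spout straight out over the label; starts between -2.4 and -1.2. Grows as the top is screwed down, clockwise seen from above; sinks 0.8 mm per rad (5 mm a turn). Stiff thread, 0.07 N m, stays where left. No stop at 0: it turns on to +0.9; backwards it stops at -3.3.
- jig: Wooden holding jig fixed to the table: base 130 (x) x 118 (y) x 8 mm, two cheeks at +-y and a back stop at +x, 14 mm tall above the base, open towards -x. Pocket 69 mm wide between the cheeks, which run from x = -37 to +41 mm; back stop's face at x = +41 mm. Origin under the base's centre: a seated jar stands centred on it, underside 8 mm above it, and cannot turn.
- by_soap_dahlia_16: Bystander: amber honey-coloured flower soap, 74 mm across, 35 mm tall, origin under its centre.
- by_soap_cloud_22: Bystander, stuck to the sheet: blue cloud-shaped soap, 67 mm across, 35 mm tall, origin under its centre.
- by_soap_rose_03: Bystander: grey rose soap, 68 mm across, 34 mm tall, origin under its centre.
- by_masking_tape: Bystander: roll of paper tape lying flat, stuck down, 82 mm across, 24 mm tall, origin under its centre.
There are look-alikes about, which are no part of the job. Of the things that look like the jar, the smaller one is meant.

How it is judged:
On the way, in this order (a step that is already met when the one before it is completed fails the run):
1. the jar stands in the jig, label out of the open side, let go (x of jar in the frame of jig between -0.02 and 0.014 m and y of jar in the frame of jig between -0.006 and 0.006 m and z of jar in the frame of jig below 0.011 m and angle between jar's own z axis and vertical below 0.06 rad and x of label in the frame of jig below -0.015 m and angle between the x axis of jar and the x axis of jig, either way round below 0.15 rad and contact force between the fingers and jar below 0.3 N and linear speed of jar below 0.02 m/s), for 0.2 s.
2. the top is screwed down until the spout points over the label (x of jar in the frame of jig between -0.02 and 0.014 m and y of jar in the frame of jig between -0.006 and 0.006 m and z of jar in the frame of jig below 0.011 m and angle between jar's own z axis and vertical below 0.06 rad and x of label in the frame of jig below -0.015 m and angle between the x axis of jar and the x axis of jig, either way round below 0.15 rad and value of joint twist between -0.17 and 0.17 rad), for 0.2 s.
At the end, for the whole second after the job is handed in: The jar stands released and at rest on the jig's base, within 14 mm towards the back stop or 20 mm towards the open side and 6 mm across of its centre, upright, label facing out of the open side and square to the jig within 0.15 rad; the twist joint reads within 0.17 rad (10 degrees) of 0 (all of step 2 and contact force between the fingers and jar below 0.3 N and linear speed of jar below 0.02 m/s); the robot touches nothing.
It fails at once if the jar is lifted or carried by its top (contact force between the fingers and pour_top above 3 N and height (world z) of jar above 0.025 m).
It fails at once if the top is screwed more than 0.4 rad past the label (value of joint twist above 0.4 rad).
It fails at once if the jar is tipped over (angle between jar's own z axis and vertical above 0.7 rad).
It fails at once if a loose soap is pushed more than 30 mm (distance of any of by_soap_dahlia_16, by_soap_rose_03 from where it was at the start of the episode above 0.03 m).
It also fails if it takes over 64 s, if anything falls off the work surface, if the arm or the gripper's body presses on something with over 40 N, if the wrist force passes 120 N, or if a joint passes its speed limit or range.

## Robot

A 6-joint arm with a two-finger parallel gripper is mounted at the origin on a cart in front of the work surface, level with it; the furniture and walls round the work are solid. World frame = base frame: x ahead of the robot, y to its left, z up, the work surface at z = 0. Lengths are in m, angles in rad, forces in N, time in s.
With the tool pointing down it reaches from about 0.2 to 0.875 m from the base axis. Payload 3.4 kg.
Tool frame: the origin (TCP) lies at the very end of the fingers, on their centre line; the grasp point (between the pads) lies env.tcp_to_grasp behind it (env.tcp_to_grasp is the distance from the TCP to the grasp point, in m); y points along the fingers, x is the direction in which the jaws open and shut, and the axes are right-handed (so a half turn about y gives the same grasp; the last joint's range is limited). The gripper opens to 94 mm and grips with 3 to 60 N. Pads are 16 mm wide; open, the fingers measure 119 mm over their backs; the gripper's body (75 mm by 177 mm) begins 78 mm behind the grasp point.
Start: joints at [1.209, 0.276, 1.505, -0, 1.361, -0.121], TCP at [0.137, 0.558, 0.205] pointing down, gripper open.
Joint ranges: [-2.89, 2.89], [-0.75, 2.08], [0.22, 2.7], [-1.18, 4.32], [0.11, 2.71], [-2.7, 2.7]. Speed limits (rad/s): [2.57, 2.57, 3.14, 3.14, 3.14, 3.14].

## Interface

Orientations are given as [roll, pitch, yaw] about the fixed x, y, z axes, in that order (R = Rz(yaw) Ry(pitch) Rx(roll)).
In Python, from station import read_state, vision, env gives the robot as it stands.
- The arm moves only by the tool drive_tool, never from a script. Its argument "rows" is one flat list of numbers, 4 for each row, row after row: the shift along the world's x, y, z in cm, then the turn about the world's z in rad. A call has 1 to 5 rows; each row shifts and turns the commanded pose from where the row before left it; what a row does not reach is not made up. A row lasts 1/10 s, in which the tool goes at most 50 mm and 8.59 degrees, less where a joint would pass 70% of its speed; a pose out of reach is approached as far as the arm can. A call with a gripper value outside its range is refused whole. "jaw" is the opening in per cent of the stroke, from 0 (shut) to 100 (fully open), set as the call begins (left out, the last holds). The fingers move at their own pace and stop on an object; "squeeze" is the grip in N (left out, the last holds). Time passes only in rows, so rows that do not move let the fingers close. It gives the time, the measured TCP pose, the force and the opening at its end, in the units of the state.
- read_state(): the state, without advancing time (a new reading comes with each control period).
- vision.snapshot(name): name is "scene" or "side" or "wrist"; returns (picture, depth): 480x640x3 uint8, red, green, blue; 480x640 float32, m along the optical axis (not along the pixel's ray), 0 where there is no reading.
- vision.get_calibration(name): a dict with "fx", "fy", "cx", "cy" (pixels), "R" (3x3) and "t" (3): a world point X has camera coordinates R X + t. Camera axes: x right, y down, z forward; pixel columns grow to the right and rows downward; lengths in m; the calibration is good to about 2 mm. A picture is of the moment at which its call begins: read the wrist's pose just before it. get_calibration takes no time and is no camera call; for the wrist camera it gives the pose at the moment of the call.
- env.sign_off(): hands the job in, once; it reports no verdict.
The state is a dict: "t": time; "qpos": joint angles; "joint_vel": joint speeds; "tau": joint torques, N m; "tool_pos": TCP position; "ee_rot": TCP orientation; "ft_force": force on the tool from outside, world axes, zero at the start; "moment": the same for the moment, N m; "opening": finger opening in m.
Only numpy, scipy, OpenCV 4.12 (cv2) and the standard library are available. Lean on these libraries where they do the work, as an engineer would, in place of code of your own. Each camera call takes 0.05 s, during which the arm holds its last target.

## Working session

There is one attempt and no reset: what is moved stays moved. The work goes in short steps, Python scripts to look and compute and a tool call to move; the robot and the scene stay as the last step left them, time stands still between calls to the robot, and variables do not carry over. Pictures are saved under pics/ and viewed, and the job is handed in when it is done.

Besides the shell and the picture viewer there is one more tool, called after "Call:" as name(argument=value, ...) on one line, values as JSON. drive_tool: Moves the arm, as the interface text tells. Its arguments: {"type":"object","properties":{"rows":{"type":"array","items":{"type":"number"}},"jaw":{"type":"number"},"squeeze":{"type":"number"}},"required":["rows"]}

```bash
ls; mkdir -p pics; python3 - <<'E'
from station import read_state, vision, env
import cv2
print(read_state(), env.tcp_to_grasp)
for n in ["scene","side","wrist"]:
    p,d=vision.snapshot(n); cv2.imwrite(f"pics/{n}0.png",p[:,:,::-1])
    c=vision.get_calibration(n); print(n,c)
E
```

```text
pics
{'t': 0.0, 'qpos': array([ 1.20900209e+00,  2.76558184e-01,  1.50610655e+00, -1.73385137e-05,
        1.36069049e+00, -1.21031627e-01]), 'joint_vel': array([-0.00160497, -0.00045159, -0.00032037, -0.00068407, -0.00157613,
       -0.00021902]), 'tau': array([-1.15782350e-03, -4.04576862e+01, -2.37231356e+01,  6.99648215e-02,
        3.48391919e-02, -1.37765937e-04]), 'tool_pos': array([0.13693418, 0.55787901, 0.20463633]), 'ee_rot': array([-1.57060035,  0.00175171,  1.33003752]), 'ft_force': array([-0.04987917,  0.00159935, -0.30058192]), 'moment': array([-0.02329982,  0.00544153,  0.01092863]), 'opening': 0.09401974451855553} 0.0188
scene {'fx': 433.05123290392925, 'fy': 433.05123290392925, 'cx': 325.45019566053907, 'cy': 232.12595962676238, 'R': array([[ 0.74858107, -0.6630362 ,  0.00306414],
       [-0.43409043, -0.49357951, -0.7536211 ],
       [ 0.50119047,  0.56281638, -0.65730194]]), 't': array([-0.31383614,  0.39257529,  0.51755578])}
side {'fx': 447.34125907840485, 'fy': 447.34125907840485, 'cx': 323.3471319841247, 'cy': 243.12685737830802, 'R': array([[-0.99892322,  0.04227767,  0.01910518],
       [ 0.00348518,  0.47902098, -0.87779653],
       [-0.04626298, -0.87678475, -0.47865252]]), 't': array([ 0.52773838, -0.04924159,  1.13168975])}
wrist {'fx': 405.48432156893904, 'fy': 405.48432156893904, 'cx': 328.45608676785344, 'cy': 243.5812599149993, 'R': array([[ 0.23924229,  0.97095808, -0.0018782 ],
       [ 0.93546479, -0.22997771,  0.26835776],
       [ 0.26013219, -0.06595952, -0.96331749]]), 't': array([-0.57471867, -0.02856312,  0.39203695])}
```

View pics/scene0.png

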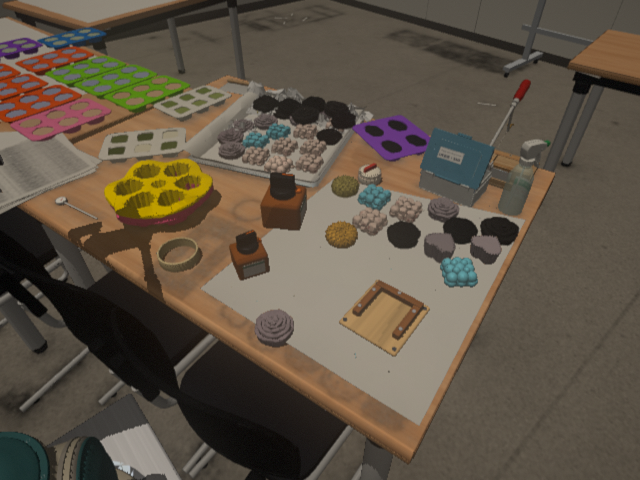

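View pics/side0.png

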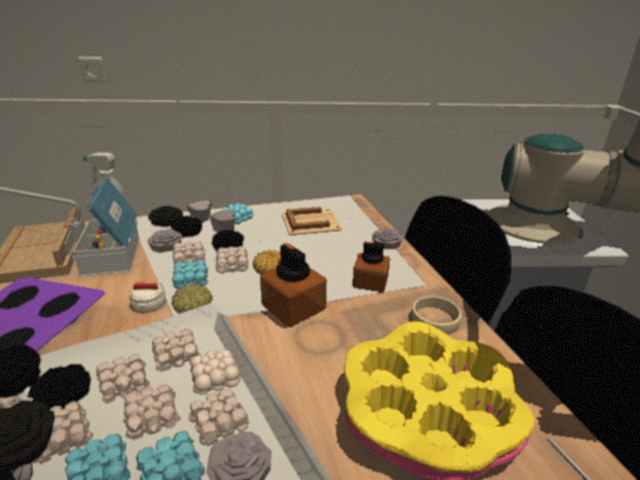

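View pics/wrist0.png

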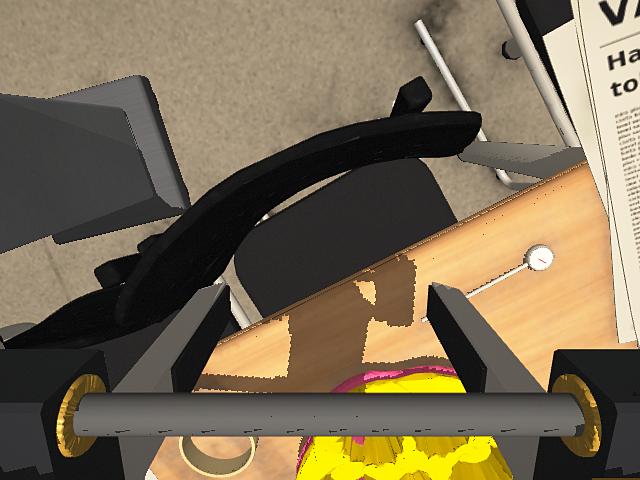

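Two jar candidates in the scene view: a larger one at about (284,203) and a smaller one at about (249,254). The brief says the smaller is meant, so I'll confirm it with sizes and a crop.

```bash
cat > h.py <<'E'
import numpy as np, cv2
from station import read_state, vision, env
def snap(n):
    c=vision.get_calibration(n); p,d=vision.snapshot(n); return p,d,c
def pts(d,c):
    v,u=np.mgrid[0:480,0:640]
    X=np.stack([(u-c['cx'])/c['fx']*d,(v-c['cy'])/c['fy']*d,d],-1)
    return (X-c['t'])@c['R']
def ray(c,u,v,z):
    r=c['R'].T@np.array([(u-c['cx'])/c['fx'],(v-c['cy'])/c['fy'],1]); o=-c['R'].T@c['t']
    return o+r*(z-o[2])/r[2]
def crop(p,u,v,w,k,name):
    a=p[max(0,v-w):v+w,max(0,u-w):u+w,::-1]; cv2.imwrite(name,cv2.resize(a,None,fx=k,fy=k,interpolation=cv2.INTER_CUBIC))
E
python3 - <<'E'
from h import *
for n,c1,c2 in [("scene",(255,240),(385,315)),("side",(372,265),(310,220))]:
    p,d,c=snap(n)
    crop(p,*c1,60 if n=="scene" else 60,5,f"pics/{n}_jar.png"); crop(p,*c2,60,5,f"pics/{n}_jig.png")
    W=pts(d,c); hsv=cv2.cvtColor(p,cv2.COLOR_RGB2HSV)
    np.savez(f"{n}.npz",p=p,d=d,W=W)
    # amber
    m=((hsv[...,0]<14)&(hsv[...,1]>150)&(hsv[...,2]>50)&(d>0)).astype(np.uint8)
    N,L,S,C=cv2.connectedComponentsWithStats(m)
    for i in range(1,N):
        if S[i,4]>60:
            q=W[L==i]; print(n,C[i].round(),S[i],q.min(0).round(3),q.max(0).round(3))
E
```

```text
scene [55. 60.] [ 16  47  78  28 644] [ 0.373  1.593 -0.008] [0.66  1.901 0.032]
scene [29. 95.] [   0   64   82   60 1594] [0.216 1.222 0.   ] [0.459 1.777 0.033]
scene [522.  89.] [514  80  16  20 160] [1.21  0.153 0.17 ] [1.274 0.183 0.199]
scene [282. 200.] [261 186  44  28 538] [0.536 0.285 0.043] [0.648 0.388 0.087]
scene [246. 254.] [229 237  38  28 395] [ 0.408  0.225 -0.003] [0.511 0.348 0.065]
side [301. 211.] [287 208  33   8  76] [ 0.538 -0.048  0.013] [ 0.618 -0.005  0.024]
side [315. 224.] [304 221  25   7  64] [0.519 0.03  0.014] [0.576 0.049 0.024]
side [371. 272.] [354 254  35  38 715] [0.414 0.247 0.007] [0.484 0.304 0.067]
side [294. 295.] [ 261  269   65   57 2045] [0.541 0.236 0.006] [0.659 0.402 0.084]
side [145. 285.] [134 282  23   7 122] [ 0.837  0.253 -0.   ] [0.895 0.331 0.045]
```

View pics/scene_jar.png

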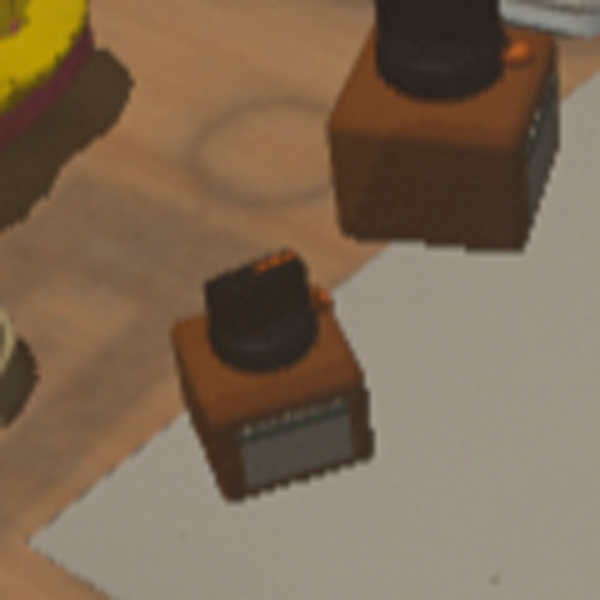

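View pics/scene_jig.png

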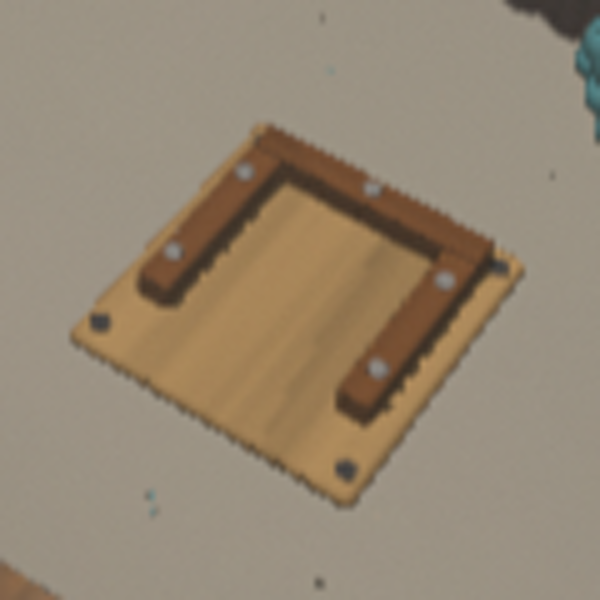

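View pics/side_jar.png

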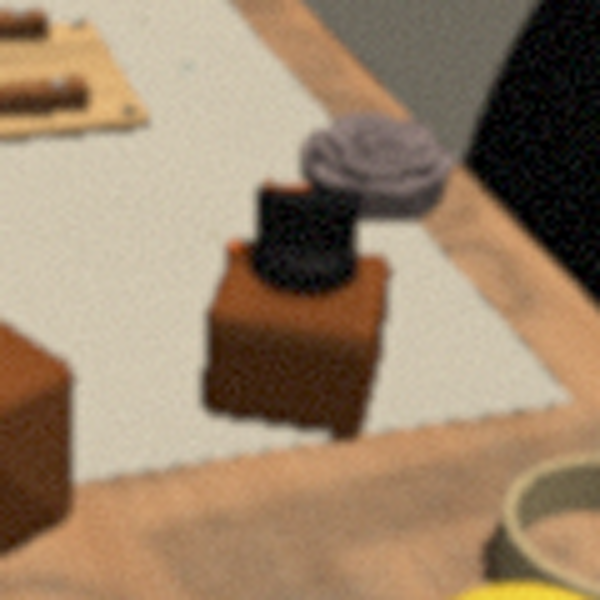

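View pics/side_jig.png

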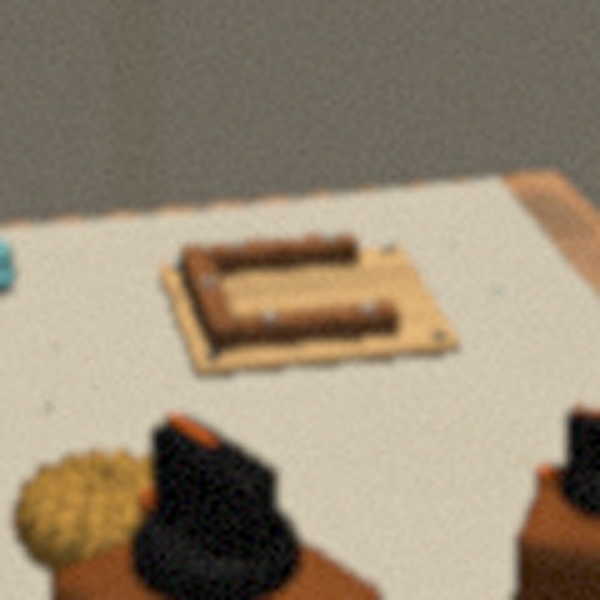

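```bash
python3 - <<'E'
from h import *
c=vision.get_calibration("scene"); s=vision.get_calibration("side")
print("cam",-c['R'].T@c['t'],-s['R'].T@s['t'])
f=lambda x,y:(195+x/5,180+y/5)
for x,y,z in [(172,328,.05),(218,418,.05),(366,374,.05),(232,500,0),(372,458,0)]: print("jar",ray(c,*f(x,y),z).round(4))
for x,y,z in [(268,262,.089),(295,252,.089),(207,290,.089),(322,300,.06)]: print("wing", ray(c,*f(x,y),z).round(4))
f=lambda x,y:(312+x/5,205+y/5)
for x,y in [(222,318),(390,265),(345,440),(205,405)]: print("sidejar",x,y,ray(s,*f(x,y),.05 if y<330 else 0).round(4))
f=lambda x,y:(325+x/5,255+y/5)
for x,y,z in [(72,338,.008),(345,506,.008),(522,270,.008),(260,127,.008)]: print("jigbase",ray(c,*f(x,y),z).round(4))
for x,y,z in [(140,280,.022),(362,410,.022),(490,247,.022),(268,126,.022)]: print("jigcheeks",ray(c,*f(x,y),z).round(4))
E
```

```text
cam [ 0.14595095 -0.30560647  0.63700508] [0.57969708 0.99352452 0.48837952]
jar [0.423  0.2927 0.05  ]
jar [0.4091 0.2379 0.05  ]
jar [0.4655 0.2203 0.05  ]
jar [0.4106 0.2418 0.    ]
jar [0.4658 0.2238 0.    ]
wing [0.4523 0.2606 0.089 ]
wing [0.4635 0.2586 0.089 ]
wing [0.4259 0.2623 0.089 ]
wing [0.4717 0.2572 0.06  ]
sidejar 222 318 [0.48   0.2898 0.05  ]
sidejar 390 265 [0.4104 0.2517 0.05  ]
sidejar 345 440 [0.4311 0.2977 0.    ]
sidejar 205 405 [0.4822 0.2733 0.    ]
jigbase [0.4815 0.0328 0.008 ]
jigbase [ 0.5029 -0.0775  0.008 ]
jigbase [ 0.6265 -0.0541  0.008 ]
jigbase [0.606  0.0585 0.008 ]
jigcheeks [0.5096 0.0279 0.022 ]
jigcheeks [ 0.5273 -0.0615  0.022 ]
jigcheeks [ 0.6155 -0.0454  0.022 ]
jigcheeks [0.5984 0.0487 0.022 ]
```

The smaller jar, at scene (249,254), fits: it is about 64 mm wide, with its label towards the scene camera and the spout pointing roughly along world +x. The other one, at (284,203), is clearly bigger. The jig opens towards the robot.

I'll drive above the jar while turning the jaws to its side faces.

Call:
drive_tool(rows=[2.8, -2.7, 0, -0.148, 2.8, -2.7, 0, -0.148, 2.8, -2.7, 0, -0.148, 2.8, -2.7, 0, -0.148, 2.8, -2.7, 0, -0.148], jaw=100, squeeze=25)

```text
t: 0.75
tool_pos: [0.2779, 0.4223, 0.2055]
ee_rot: [-1.571, -0.0, 0.584]
ft_force: [0.5, -0.1, -0.5]
opening: 0.0939
```

Call:
drive_tool(rows=[2.8, -2.7, 0, -0.148, 2.8, -2.7, 0, -0.148, 2.8, -2.7, 0, -0.148, 2.8, -2.7, 0, -0.148, 2.8, -2.7, 0, -0.148])

```text
t: 1.25
tool_pos: [0.418, 0.2872, 0.2055]
ee_rot: [-1.571, -0.0, -0.156]
ft_force: [-0.6, 0.2, -0.7]
opening: 0.0941
```

```bash
python3 - <<'E'
from h import *
st=read_state(); c=vision.get_calibration("wrist")
R=cv2.Rodrigues(np.array([0,0,st['ee_rot'][2]]))[0]
print(st['t'],st['tool_pos'],st['ee_rot'],R.T@(-c['R'].T@c['t']-st['tool_pos']), R.T@c['R'].T[:,2])
p,d,c=snap("wrist"); cv2.imwrite("pics/w1.png",p[:,:,::-1])
E
```

```text
1.25 [0.41803967 0.28718113 0.20552675] [-1.57058851e+00 -1.50882945e-04 -1.56166590e-01] [0.00069212 0.07846057 0.17944233] [ 8.40163624e-04 -2.67989482e-01 -9.63421471e-01]
```

View pics/w1.png

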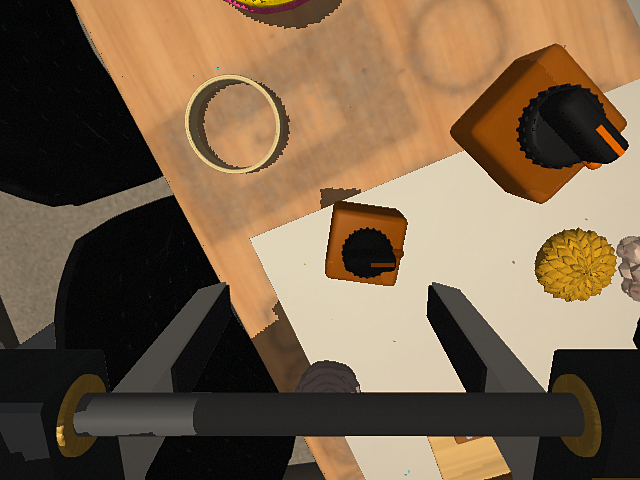

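The wrist view shows the small jar at (366,244), spout to the right at about (400,254). The dahlia is at (576,265), the rose at (330,378), and the big jar is at the upper right. Next I'll measure the jar's top face.

```bash
cat >> h.py <<'E'
def jarfit(p,d,c,box,zlo=.043,zhi=.057,name=None):
    W=pts(d,c); hsv=cv2.cvtColor(p,cv2.COLOR_RGB2HSV)
    m=np.zeros((480,640),bool); u0,u1,v0,v1=box; m[v0:v1,u0:u1]=True
    a=m&(W[...,2]>zlo)&(W[...,2]<zhi)&(d>0)
    v,u=np.nonzero(a); zc=(zlo+zhi)/2
    P=np.array([ray(c,x,y,zc)[:2] for x,y in zip(u,v)])
    r=cv2.minAreaRect((P*1000).astype(np.float32)); print("topface rect mm",r, len(P), "median z",np.median(W[a][:,2]))
    o=m&(hsv[...,0]<18)&(hsv[...,1]>170)&(hsv[...,2]>190)
    for lo,hi,nm in [(.082,.096,"stripe"),(.054,.068,"spout")]:
        k=o&(W[...,2]>lo)&(W[...,2]<hi)
        if k.sum(): print(nm,k.sum(),np.argwhere(k).mean(0)[::-1],W[k].mean(0))
    k=m&(W[...,2]>.08)&(W[...,2]<.1)
    if k.sum():
        rw=cv2.minAreaRect((W[k][:,:2]*1000).astype(np.float32)); print("wing top",rw,W[k].mean(0))
E
python3 - <<'E'
from h import *
p,d,c=snap("wrist")
jarfit(p,d,c,(310,425,190,300))
E
```

```text
topface rect mm ((447.5690002441406, 264.0392150878906), (63.66496658325195, 63.13322067260742), 72.89266967773438) 3034 median z 0.0498107709898906
wing top ((447.7862243652344, 263.13043212890625), (13.564641952514648, 39.405609130859375), 81.68128204345703) [0.44758468 0.26423652 0.08907688]
```

Call:
drive_tool(rows=[1.48, -1.16, -2, -0.071, 1.48, -1.16, -2, -0.071, 0, 0, -4, 0, 0, 0, -3, 0, 0, 0, 0, 0])

```text
t: 1.85
tool_pos: [0.4429, 0.2642, 0.0918]
ee_rot: [-1.577, 0.007, -0.291]
ft_force: [-0.3, 0.2, 0.3]
opening: 0.0944
```

```bash
python3 - <<'E'
from h import *
st=read_state(); print(st['t'],st['tool_pos'],st['ee_rot'])
p,d,c=snap("wrist"); cv2.imwrite("pics/w2.png",p[:,:,::-1])
E
```

```text
1.85 [0.4429123  0.26420151 0.09181472] [-1.5765289   0.00743871 -0.29105189]
```

View pics/w2.png

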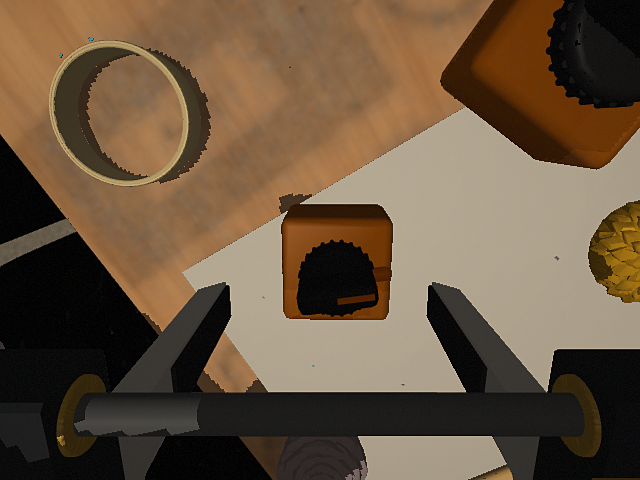

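The wrist view shows the jar square between the open fingers at about (337,262).

```bash
python3 - <<'E'
from h import *
st=read_state(); print(st['t'],st['tool_pos'],st['ee_rot'],st['joint_vel'].round(3))
p,d,c=snap("wrist")
jarfit(p,d,c,(270,405,195,330))
st=read_state(); print(st['t'],st['tool_pos'],st['ee_rot'])
E
```

```text
1.9 [0.44484916 0.26508848 0.09410007] [-1.57353834  0.00372898 -0.29089055] [ 0.002 -0.034 -0.067 -0.002  0.003  0.003]
topface rect mm ((448.088134765625, 264.241943359375), (63.51362991333008, 62.6407470703125), 72.85032653808594) 5910 median z 0.04979148866432284
wing top ((447.59210205078125, 263.11175537109375), (13.917182922363281, 40.01251220703125), 81.05526733398438) [0.44813774 0.26462017 0.08885964]
1.95 [0.44642331 0.26576215 0.09572384] [-1.57102659e+00  5.87337242e-04 -2.90873375e-01]
```

Call:
drive_tool(rows=[0.13, -0.15, -2, -0.008, 0, 0, -2, 0, 0, 0, -2, 0, 0, 0, -1.4, 0, 0, 0, 0, 0])

```text
t: 2.45
tool_pos: [0.4481, 0.2643, 0.0219]
ee_rot: [-1.571, -0.0, -0.299]
ft_force: [-0.6, 0.6, 0.1]
opening: 0.0942
```

Call:
drive_tool(rows=[0, 0, 0, 0, 0, 0, 0, 0])

```text
t: 2.65
tool_pos: [0.4494, 0.2645, 0.0232]
ee_rot: [-1.568, -0.003, -0.3]
ft_force: [0.5, -0.0, 0.5]
opening: 0.0938
```

Close on the jar body.

Call:
drive_tool(rows=[0, 0, 0, 0, 0, 0, 0, 0, 0, 0, 0, 0, 0, 0, 0, 0, 0, 0, 0, 0], jaw=50, squeeze=30)

```text
t: 3.15
tool_pos: [0.4476, 0.2638, 0.0216]
ee_rot: [-1.571, 0.001, -0.3]
ft_force: [-1.8, -0.3, 2.2]
opening: 0.0638
```

Call:
drive_tool(rows=[0, 0, 0, 0, 0, 0, 0, 0, 0, 0, 0, 0])

```text
t: 3.45
tool_pos: [0.4476, 0.2639, 0.0216]
ee_rot: [-1.571, 0.001, -0.3]
ft_force: [-2.5, 0.8, 5.3]
opening: 0.064
```

Gripped at 64 mm opening. Lift and carry to just in front of the jig, so the wrist camera can see it past the jar.

Call:
drive_tool(rows=[0, 0, 1, 0, 0, 0, 2, 0, 0, 0, 3, 0, 0, 0, 3, 0, 0, -1, 2, 0])

```text
t: 3.95
tool_pos: [0.4493, 0.2545, 0.1334]
ee_rot: [-1.569, -0.003, -0.299]
ft_force: [0.7, -0.2, -3.9]
opening: 0.064
```

Call:
drive_tool(rows=[-0.1, -3.5, 0, -0.13, -0.1, -3.5, 0, -0.14, -0.1, -3.5, 0, -0.14, -0.1, -3.5, 0, -0.14, -0.1, -3.5, 0, -0.14])

```text
t: 4.45
tool_pos: [0.4427, 0.077, 0.1314]
ee_rot: [-1.571, -0.001, -0.995]
ft_force: [-0.5, -0.2, -4.2]
opening: 0.0637
```

Call:
drive_tool(rows=[-0.1, -3.5, 0, -0.14, -0.1, -3, 0, -0.14, -0.1, -2.4, 0, -0.106, 0, -1, 0, 0, 0, 0, 0, 0])

```text
t: 4.95
tool_pos: [0.4401, -0.0213, 0.1314]
ee_rot: [-1.571, -0.0, -1.376]
ft_force: [-0.3, -0.3, -4.3]
opening: 0.0641
```

```bash
python3 - <<'E'
from h import *
p,d,c=snap("wrist"); p,d,c=snap("wrist")
st=read_state(); print(st['t'],st['tool_pos'],st['ee_rot'],st['opening'],st['ft_force'])
p,d,c=snap("wrist"); cv2.imwrite("pics/w3.png",p[:,:,::-1]); np.savez("w3.npz",p=p,d=d,R=c['R'],t=c['t'])
E
```

```text
5.05 [ 0.43992282 -0.01966775  0.13136754] [-1.57098575e+00  7.37692369e-04 -1.37499905e+00] 0.06386055486112394 [ 0.58160105 -0.52379751 -4.04134641]
```

View pics/w3.png

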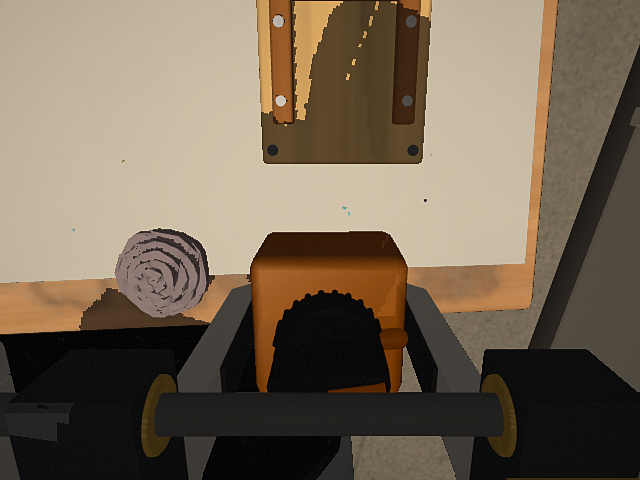

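The jig is at top, (258–431, 0–163), its pocket open towards the jar and square to the tool. The jar is held upright at (330,310). Now for the pocket's centre line.

```bash
python3 - <<'E'
from h import *
z=np.load("w3.npz"); c=vision.get_calibration("wrist"); c['R']=z['R'];c['t']=z['t']
W=pts(z['d'],c); d=z['d']
psi=-1.375
T=np.array([.4399,-.0197]); ex=np.array([np.cos(psi),np.sin(psi)]); ey=np.array([-ex[1],ex[0]])
m=np.zeros_like(d,bool); m[0:130,250:440]=1
k=m&(W[...,2]>.017)&(W[...,2]<.027)
q=(W[...,:2]-T); a=q@ex; b=q@ey
for v in range(5,120,15):
    u=np.nonzero(k[v])[0]
    L=u[u<345]; Rr=u[u>=345]
    if len(L)>3 and len(Rr)>3:
        P=[ray(c,x,v,.022)[:2]-T for x in (L[0]-.5,L[-1]+.5,Rr[0]-.5,Rr[-1]+.5)]
        A=[round(float(x@ex)*1000,1) for x in P]
        print(v,L[0],L[-1],Rr[0],Rr[-1],A,"mid",(A[1]+A[2])/2,"b",round(float(P[1]@ey)*1000,1))
for u in (280,405): 
    v=np.nonzero(k[:,u])[0].max(); print("cheek end b",u,v,(ray(c,u,v,.022)[:2]-T)@ey*1000)
for u,v in [(263.5,163),(422.5,163)]:
    X=ray(c,u,v,.008)[:2]; print("base corner",X,(X-T)@ex*1000,(X-T)@ey*1000)
print(W[60,285],W[60,405],W[140,350])
# held jar
j=np.zeros_like(d,bool); j[225:400,245:415]=1
p=z['p']; kk=j&(W[...,2]>.15)&(W[...,2]<.167)
P=np.stack([a[kk],b[kk]],-1)*1000; print(cv2.minAreaRect(P.astype(np.float32)),np.median(W[kk][:,2]))
for (u,v) in [(256,265),(402,265)]: print(W[v,u])
E
```

```text
5 269 291 398 420 [-38.2, -23.6, 43.7, 58.4] mid 10.05 b 156.1
20 270 291 397 419 [-37.9, -23.8, 43.5, 58.2] mid 9.85 b 147.5
35 270 291 397 418 [-38.3, -24.0, 43.9, 58.1] mid 9.95 b 138.8
50 271 291 396 417 [-38.0, -24.3, 43.6, 58.0] mid 9.65 b 129.9
65 271 292 396 416 [-38.3, -23.8, 44.0, 57.8] mid 10.1 b 120.8
80 272 292 395 416 [-38.0, -24.1, 43.7, 58.4] mid 9.8 b 111.6
95 272 292 394 415 [-38.4, -24.3, 43.5, 58.2] mid 9.6 b 102.2
110 273 293 393 414 [-38.1, -23.9, 43.2, 58.1] mid 9.650000000000002 b 92.7
cheek end b 280 123 84.22023250881925
cheek end b 405 123 84.15056550663391
base corner [0.48583395 0.03825633] -47.91261706916909 56.33156813148198
base corner [ 0.508456   -0.07629972] 68.85568710442678 56.23475805419881
[0.55582863 0.03254558 0.02196688] [ 0.57097364 -0.04466948  0.02263148] [ 0.51415881 -0.02063941  0.00845456]
((0.192047119140625, 0.7564907073974609), (71.80218505859375, 61.6807746887207), 0.02047007903456688) 0.15948292334328484
[0.46119559 0.01420057 0.15743243]
[ 0.47305966 -0.04232192  0.15949534]
```

Call:
drive_tool(rows=[3, 0.35, 0, 0, 3, 0.35, 0, 0, 3, 0.35, 0, 0, 3, 0.32, -2, 0, 0, 0, -2, 0])

```text
t: 5.6
tool_pos: [0.566, -0.005, 0.0916]
ee_rot: [-1.563, -0.002, -1.373]
ft_force: [-0.7, -0.8, -4.4]
opening: 0.0638
```

Call:
drive_tool(rows=[0, 0, -1, 0, 0, 0, 0, 0, 0, 0, 0, 0])

```text
t: 5.9
tool_pos: [0.5596, -0.006, 0.0818]
ee_rot: [-1.571, 0.0, -1.375]
ft_force: [0.5, 0.1, -4.1]
opening: 0.0639
```

```bash
python3 - <<'E'
from h import *
p,d,c=snap("wrist")
st=read_state(); print(st['t'],st['tool_pos'],st['ee_rot'],st['opening'],st['ft_force'])
p,d,c=snap("wrist"); cv2.imwrite("pics/w4.png",p[:,:,::-1]); np.savez("w4.npz",p=p,d=d,R=c['R'],t=c['t'],T=st['tool_pos'],y=st['ee_rot'][2])
p,d,c=snap("scene"); crop(p,385,300,60,5,"pics/s4.png")
E
```

```text
5.95 [ 0.56017021 -0.00623024  0.08236227] [-1.56959926e+00 -4.52488032e-04 -1.37535114e+00] 0.06391729925286799 [-0.0263496  -0.26920435 -3.90045497]
```

View pics/w4.png

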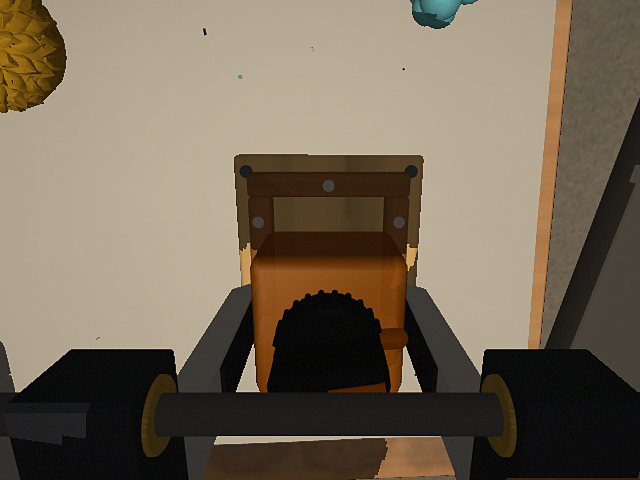

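View pics/s4.png

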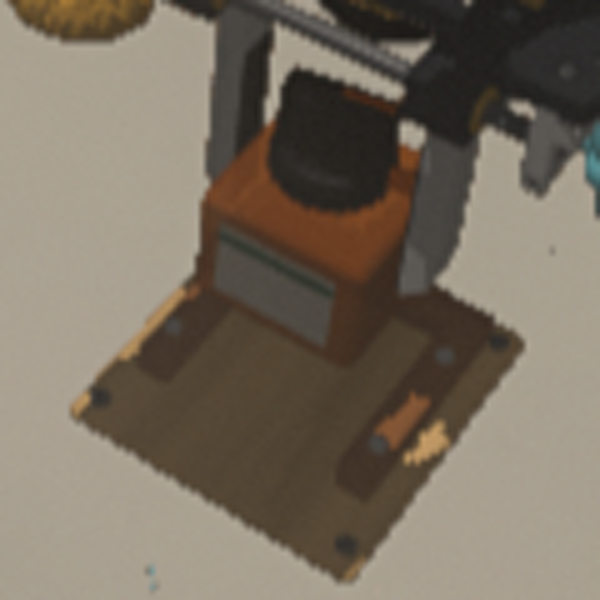

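The jar hangs centred over the pocket: wrist view has the back stop at (329,184) and the cheeks at (258,222) and (399,222). The label faces the open side. I'll check the centre offset from this view.

```bash
python3 - <<'E'
from h import *
z=np.load("w4.npz"); c=vision.get_calibration("wrist"); c['R']=z['R'];c['t']=z['t']
psi=float(z['y']); T=z['T'][:2]; ex=np.array([np.cos(psi),np.sin(psi)]); ey=np.array([-ex[1],ex[0]])
W=pts(z['d'],c); k=(W[...,2]>.017)&(W[...,2]<.028)
for v in (205,212,220,228):
    u=np.nonzero(k[v,235:425])[0]+235; L=u[u<329];R=u[u>329]
    A=[(ray(c,x,v,.022)[:2]-T)@ex*1000 for x in (L[0]-.5,L[-1]+.5,R[0]-.5,R[-1]+.5)]
    print(v,np.round(A,1),(A[1]+A[2])/2,(A[0]+A[3])/2)
for u in (300,360):
    v=np.nonzero(k[160:220,u])[0]+160; print("stop face b",(ray(c,u,v.max()+.5,.022)[:2]-T)@ey*1000)
for u,v in [(235.5,155),(423,155)]: X=ray(c,u,v,.008)[:2]-T; print(X@ex*1000,X@ey*1000)
E
```

```text
205 [-48.5 -34.2  33.4  47.8] -0.3847250563344602 -0.3781601017177998
212 [-48.1 -34.3  33.5  48. ] -0.38934874102044503 -0.08253640535387063
220 [-48.4 -34.5  33.1  47.6] -0.6967553090445797 -0.3883141263543024
228 [-48.7 -34.1  33.3  47.9] -0.4003102783844419 -0.39363934985368587
stop face b 41.4632513714571
stop face b 41.42721780132239
-56.99650518249594 64.88008202928283
57.85033101381529 64.7795623293168
```

Within 0.5 mm on both axes. Lower.

Call:
drive_tool(rows=[0, 0.04, -1.5, 0, 0, 0, -1.5, 0, 0, 0, -1, 0, 0, 0, -0.6, 0, 0, 0, -0.3, 0])

```text
t: 6.55
tool_pos: [0.5601, -0.0062, 0.0324]
ee_rot: [-1.571, -0.0, -1.376]
ft_force: [0.5, 0.5, -3.9]
opening: 0.0638
```

Call:
drive_tool(rows=[0, 0, -0.2, 0, 0, 0, -0.1, 0, 0, 0, 0, 0, 0, 0, 0, 0])

```text
t: 6.95
tool_pos: [0.5603, -0.0062, 0.0298]
ee_rot: [-1.57, -0.0, -1.376]
ft_force: [-0.5, -0.3, -3.5]
opening: 0.0638
```

Call:
drive_tool(rows=[0, 0, -0.1, 0, 0, 0, 0, 0])

```text
t: 7.15
tool_pos: [0.5604, -0.0062, 0.0296]
ee_rot: [-1.57, -0.0, -1.376]
ft_force: [-2.2, -0.9, 5.0]
opening: 0.0636
```

Call:
drive_tool(rows=[0, 0, 0, 0, 0, 0, 0, 0, 0, 0, 0, 0, 0, 0, 0, 0], jaw=100)

```text
t: 7.55
tool_pos: [0.5602, -0.0062, 0.0284]
ee_rot: [-1.571, -0.0, -1.376]
ft_force: [-0.3, -0.5, -0.6]
opening: 0.092
```

Call:
drive_tool(rows=[0, 0, 2, 0, 0, 0, 3, 0, 0, 0, 3, 0, -1.5, 0, 2, 0, -1.5, 0, 0, 0])

```text
t: 8.05
tool_pos: [0.5324, -0.0065, 0.1315]
ee_rot: [-1.564, -0.002, -1.376]
ft_force: [0.2, -0.8, -0.2]
opening: 0.0941
```

Call:
drive_tool(rows=[-2, -0.5, 1, 0, -2, -0.5, 1, 0, 0, 0, 0, 0, 0, 0, 0, 0])

```text
t: 8.45
tool_pos: [0.4906, -0.0162, 0.1487]
ee_rot: [-1.569, -0.0, -1.376]
ft_force: [-0.2, -0.2, -0.3]
opening: 0.0942
```

```bash
python3 - <<'E'
from h import *
p,d,c=snap("wrist");
st=read_state(); print(st['t'],st['tool_pos'],st['ee_rot'],st['opening'],st['ft_force'])
p,d,c=snap("wrist"); cv2.imwrite("pics/w5.png",p[:,:,::-1]); np.savez("w5.npz",p=p,d=d,R=c['R'],t=c['t'],T=st['tool_pos'],y=st['ee_rot'][2])
p,d,c=snap("scene"); crop(p,385,300,60,5,"pics/s5.png")
E
```

```text
8.5 [ 0.49084796 -0.0161704   0.14844075] [-1.56968415e+00 -2.61816297e-04 -1.37625284e+00] 0.09419049945788695 [-0.33488293 -0.36809824  0.32298668]
```

View pics/w5.png

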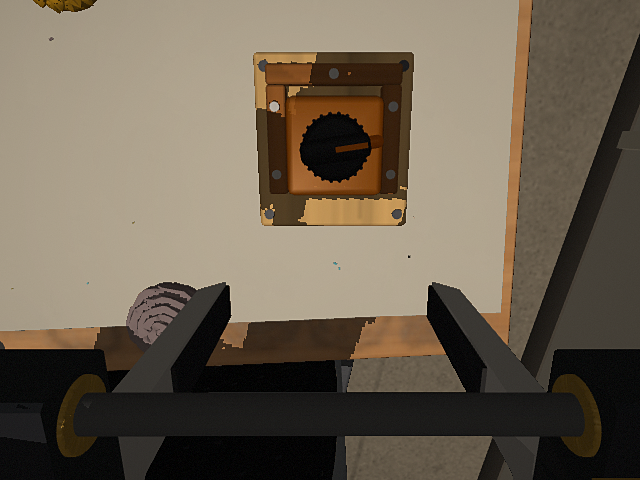

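View pics/s5.png

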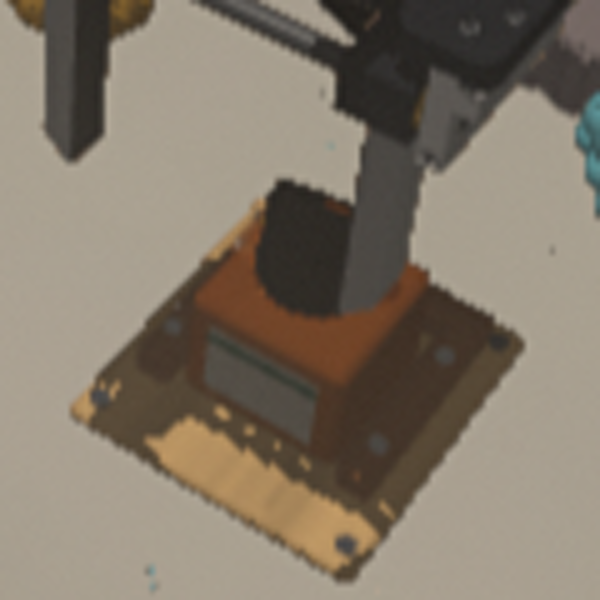

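The jar sits in the pocket at wrist view (335,145), label out of the open side, with the spout to the right at (375,143). Measure the seating and the wing.

```bash
python3 - <<'E'
from h import *
z=np.load("w5.npz"); c=vision.get_calibration("wrist"); c['R']=z['R'];c['t']=z['t']
jarfit(z['p'],z['d'],c,(250,420,40,230),.053,.063)
W=pts(z['d'],c); m=np.zeros((480,640),bool); m[100:190,290:385]=1
k=m&(W[...,2]>.088)&(W[...,2]<.108)
r=cv2.minAreaRect((W[k][:,:2]*1000).astype(np.float32)); print("wing",r,k.sum(),np.percentile(W[k][:,2],[5,50,95]))
c2,v,(a)=cv2.PCACompute2((W[k][:,:2]).astype(np.float64),mean=None); print("pca",c2,v)
hsv=cv2.cvtColor(z['p'],cv2.COLOR_RGB2HSV)
o=k&(hsv[...,1]>150)&(hsv[...,2]>100); print("stripe",W[o].mean(0))
E
```

```text
topface rect mm ((559.8200073242188, -6.1898040771484375), (62.31275939941406, 62.83061599731445), 11.09403133392334) 5685 median z 0.05781708850359288
wing top ((559.3900756835938, -6.314785003662109), (14.038420677185059, 40.04256820678711), 19.650524139404297) [ 0.5596206  -0.00616377  0.09763122]
wing ((559.3753662109375, -6.318471908569336), (14.025858879089355, 40.03858947753906), 19.550825119018555) 1764 [0.09505042 0.09796269 0.09957205]
pca [[ 0.5596018  -0.00626452]] [[-0.33383785  0.94263052]
 [ 0.94263052  0.33383785]]
stripe [nan nan nan]<stdin>:9: RuntimeWarning: Mean of empty slice.
  ret = um.true_divide(
```

Seated: top face at z = 0.058, yaw 0.194, the same as the jig. The spout points at about -1.23 rad, so twist ≈ -1.72. Turn the jaws across the wing (yaw 0.342) above the jar.

Call:
drive_tool(rows=[0, 0, 0, 0.143, 0, 0, 0, 0.143, 0.7, 0.1, 0, 0.143, 0.7, 0.1, 0, 0.143, 0.7, 0.1, 0, 0.143])

```text
t: 9.1
tool_pos: [0.5119, -0.013, 0.1478]
ee_rot: [-1.571, 0.001, -0.655]
ft_force: [-0.0, 1.0, 0.2]
opening: 0.0939
```

Call:
drive_tool(rows=[0.7, 0.1, 0, 0.143, 0.7, 0.1, 0, 0.143, 0.7, 0.1, 0, 0.143, 0.7, 0.1, 0, 0.143, 0.7, 0.1, 0, 0.143])

```text
t: 9.6
tool_pos: [0.5469, -0.0079, 0.1476]
ee_rot: [-1.57, 0.001, 0.06]
ft_force: [0.0, 0.1, 0.3]
opening: 0.0942
```

Call:
drive_tool(rows=[0.7, 0.1, 0, 0.143, 0.58, 0.1, 0, 0.143, 0, 0, 0, 0, 0, 0, 0, 0, 0, 0, 0, 0])

```text
t: 10.1
tool_pos: [0.5586, -0.0061, 0.1481]
ee_rot: [-1.57, 0.001, 0.338]
ft_force: [-0.3, 0.4, -0.1]
opening: 0.0942
```

```bash
python3 - <<'E'
from h import *
p,d,c=snap("wrist")
st=read_state(); print(st['t'],st['tool_pos'],st['ee_rot'],st['opening'],st['qpos'].round(2))
p,d,c=snap("wrist"); cv2.imwrite("pics/w6.png",p[:,:,::-1])
E
```

```text
10.15 [ 0.5585862  -0.00610964  0.14824222] [-1.57052419e+00  4.62922065e-04  3.38491782e-01] 0.09382849071103204 [-0.14  0.29  1.63  0.    1.22 -0.47]
```

View pics/w6.png

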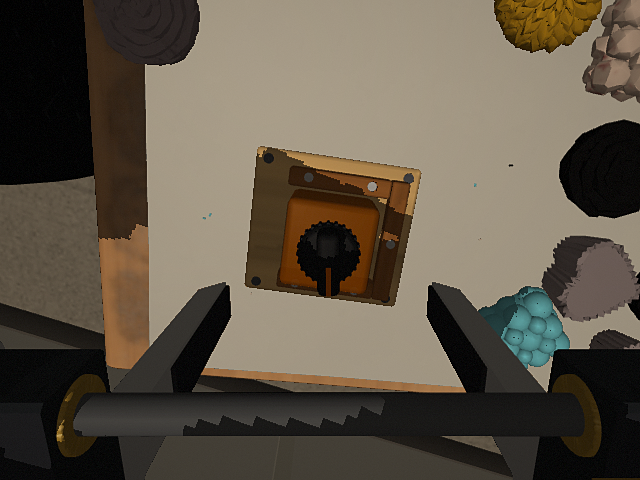

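The wing is at (329,262), upright in the picture and midway between the fingers, so the jaws line up with it. Lower over it and close gently.

Call:
drive_tool(rows=[0.1, 0, -2, 0.003, 0, 0, -2, 0, 0, 0, -2, 0, 0, 0, -1, 0, 0, 0, 0, 0], jaw=50)

```text
t: 10.7
tool_pos: [0.5587, -0.0061, 0.0773]
ee_rot: [-1.569, 0.002, 0.342]
ft_force: [-0.1, -0.3, 0.1]
opening: 0.0572
```

Call:
drive_tool(rows=[0, 0, 0, 0, 0, 0, 0, 0])

```text
t: 10.9
tool_pos: [0.5607, -0.0063, 0.0796]
ee_rot: [-1.572, -0.002, 0.343]
ft_force: [0.4, -0.6, -0.1]
opening: 0.0471
```

Call:
drive_tool(rows=[0, 0, 0, 0, 0, 0, 0, 0, 0, 0, 0, 0, 0, 0, 0, 0, 0, 0, 0, 0], jaw=0, squeeze=35)

```text
t: 11.4
tool_pos: [0.559, -0.0064, 0.0785]
ee_rot: [-1.571, 0.002, 0.343]
ft_force: [-1.1, -0.9, 1.2]
opening: 0.0136
```

Call:
drive_tool(rows=[0, 0, 0, 0, 0, 0, 0, 0, 0, 0, 0, 0])

```text
t: 11.7
tool_pos: [0.5592, -0.0064, 0.0785]
ee_rot: [-1.571, 0.001, 0.343]
ft_force: [-2.8, -1.3, 2.8]
opening: 0.0137
```

Call:
drive_tool(rows=[0, 0, -0.01, -0.1, 0, 0, -0.01, -0.1, 0, 0, -0.01, -0.1, 0, 0, -0.01, -0.1, 0, 0, -0.01, -0.1])

```text
t: 12.2
tool_pos: [0.56, -0.0057, 0.078]
ee_rot: [-1.57, -0.0, -0.161]
ft_force: [-1.5, -0.8, 2.8]
opening: 0.0139
```

Call:
drive_tool(rows=[0, 0, -0.01, -0.1, 0, 0, -0.01, -0.1, 0, 0, -0.01, -0.1, 0, 0, -0.01, -0.1, 0, 0, -0.01, -0.1])

```text
t: 12.7
tool_pos: [0.5599, -0.0058, 0.0776]
ee_rot: [-1.57, 0.0, -0.661]
ft_force: [-1.1, -0.9, 2.7]
opening: 0.0136
```

Call:
drive_tool(rows=[0, 0, -0.01, -0.1, 0, 0, -0.01, -0.1, 0, 0, -0.01, -0.1, 0, 0, -0.01, -0.1, 0, 0, 0, 0])

```text
t: 13.2
tool_pos: [0.5598, -0.0058, 0.0772]
ee_rot: [-1.571, 0.0, -1.057]
ft_force: [-2.5, 0.2, 2.6]
opening: 0.014
```

```bash
python3 - <<'E'
from h import *
st=read_state(); print(st['t'],st['tool_pos'],st['ee_rot'],st['opening'],st['moment'])
p,d,c=snap("wrist"); cv2.imwrite("pics/w7.png",p[:,:,::-1])
p,d,c=snap("scene"); crop(p,385,300,60,5,"pics/s7.png")
E
```

```text
13.2 [ 0.55984296 -0.00584161  0.07719477] [-1.57051618e+00  3.55710107e-04 -1.05697656e+00] 0.013985102834218006 [-0.10462007  0.47730097 -0.06482309]
```

View pics/w7.png

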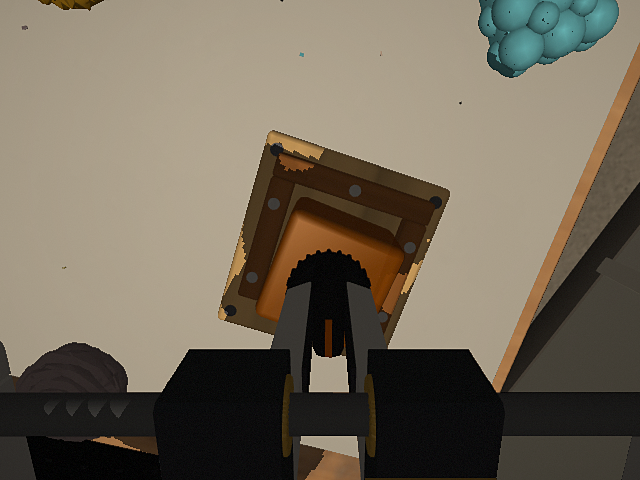

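View pics/s7.png

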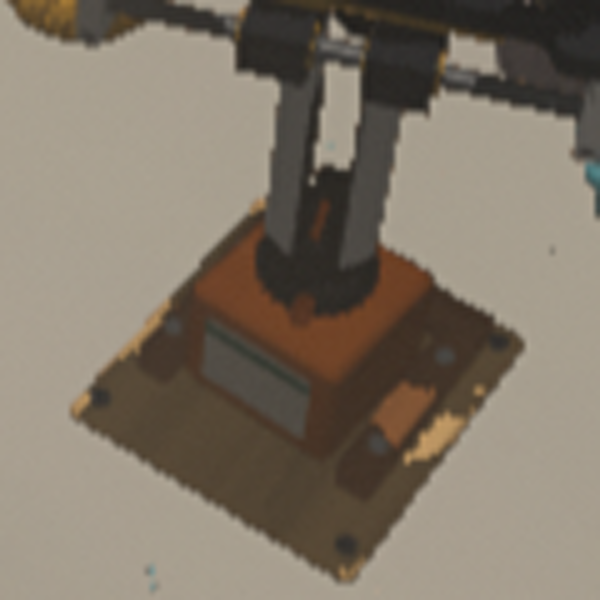

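The top turns with the gripper. In the scene crop the spout at (303,308) is nearing the label, and the jar is still square in the jig. About 0.32 rad remain, to yaw -1.376.

Call:
drive_tool(rows=[0, 0, -0.01, -0.1, 0, 0, -0.01, -0.1, 0, 0, -0.01, -0.1, 0, 0, 0, -0.02, 0, 0, 0, 0])

```text
t: 13.8
tool_pos: [0.5599, -0.0058, 0.0769]
ee_rot: [-1.571, 0.0, -1.375]
ft_force: [-1.7, 0.9, 2.9]
opening: 0.0137
```

Call:
drive_tool(rows=[0, 0, 0, 0, 0, 0, 0, 0, 0, 0, 0, 0])

```text
t: 14.1
tool_pos: [0.5598, -0.0059, 0.0769]
ee_rot: [-1.571, 0.0, -1.376]
ft_force: [-1.2, 1.7, 4.5]
opening: 0.0138
```

Call:
drive_tool(rows=[0, 0, 0, 0, 0, 0, 0, 0, 0, 0, 0, 0, 0, 0, 0, 0, 0, 0, 0, 0], jaw=70)

```text
t: 14.6
tool_pos: [0.56, -0.0063, 0.0767]
ee_rot: [-1.571, -0.0, -1.377]
ft_force: [0.0, -0.4, -0.4]
opening: 0.0505
```

Call:
drive_tool(rows=[0, 0, 2, 0, 0, 0, 2, 0, 0, 0, 2, 0, -1, -0.2, 1, 0, -2, -0.4, 0, 0])

```text
t: 15.1
tool_pos: [0.5312, -0.0125, 0.1481]
ee_rot: [-1.567, -0.001, -1.376]
ft_force: [-0.4, -1.1, -1.1]
opening: 0.066
```

Call:
drive_tool(rows=[-2, -0.4, 0, 0, -2, -0.2, 0, 0, 0, 0, 0, 0, 0, 0, 0, 0, 0, 0, 0, 0])

```text
t: 15.6
tool_pos: [0.4908, -0.0182, 0.1469]
ee_rot: [-1.57, -0.0, -1.377]
ft_force: [0.6, -0.1, 0.6]
opening: 0.0658
```

```bash
python3 - <<'E'
from h import *
p,d,c=snap("wrist")
st=read_state(); print(st['t'],st['tool_pos'],st['ee_rot'],st['opening'],st['ft_force'])
p,d,c=snap("wrist"); cv2.imwrite("pics/w8.png",p[:,:,::-1])
jarfit(p,d,c,(250,420,40,230),.053,.063)
p,d,c=snap("scene"); crop(p,385,300,60,5,"pics/s8.png"); cv2.imwrite("pics/s8full.png",p[:,:,::-1])
E
```

```text
15.65 [ 0.49086665 -0.01821828  0.14678515] [-1.57002451e+00 -3.25381581e-04 -1.37691334e+00] 0.06566196469320014 [ 0.90254765 -0.32916536 -0.51230808]
topface rect mm ((560.9678344726562, -5.360515594482422), (62.844547271728516, 62.853702545166016), 7.212480545043945) 5857 median z 0.05780471471566326
wing top ((560.9022216796875, -5.156955718994141), (39.675846099853516, 13.699974060058594), 11.370922088623047) [ 0.5612818  -0.00516088  0.09650433]
```

View pics/w8.png

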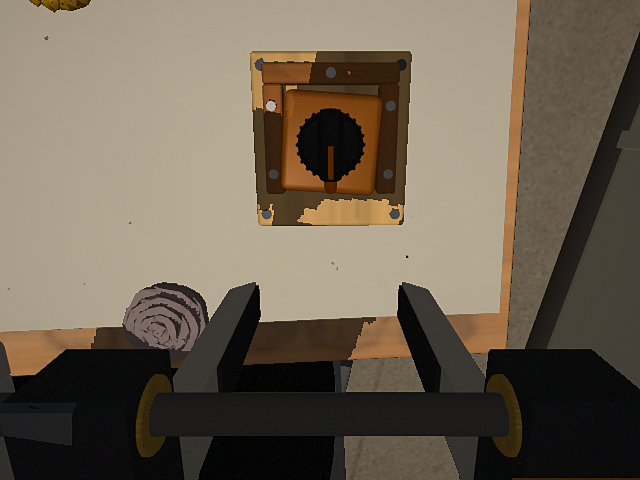

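View pics/s8.png

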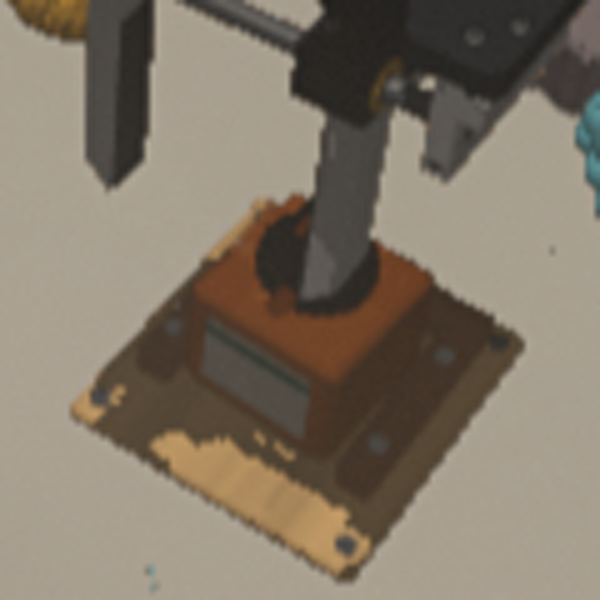

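View pics/s8full.png

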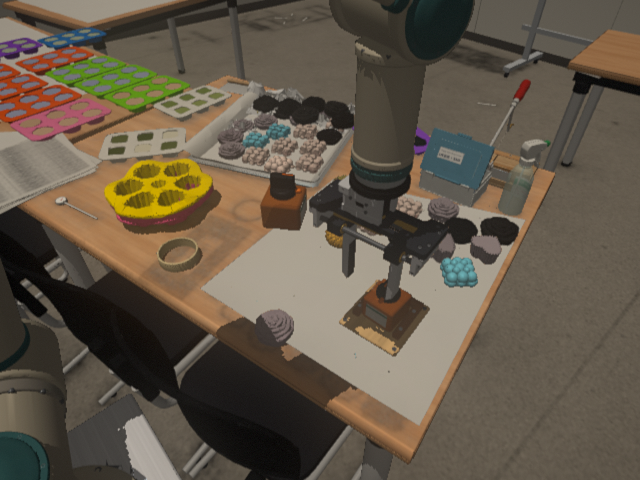

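The jar shifted within the pocket's play to yaw 7.2° against the jig's 11.1°, about 0.07 rad against a limit of 0.15. The wing is at 11.4°, so twist ≈ -0.07 rad against ±0.17. The top face is at z = 0.058, so the jar is fully seated. The spout at wrist view (331,187) points over the label and the gripper is clear. That's within every limit, so I'll hand it in.

```bash
python3 - <<'E'
from h import *
st=read_state(); print(st['t'],np.abs(st['joint_vel']).max(),st['ft_force'])
print(env.sign_off())
E
```

```text
15.75 0.0019266752627775834 [0.71454458 0.01200208 0.25794965]
the job is handed in; nothing more can be done
None
```

I gripped the smaller amber jar by its unlabelled sides and set it fully down in the jig with the label out of the open side. I then let go, screwed the top about 1.72 rad clockwise by its wing, released it and backed the gripper off. I handed it in at 15.75 s of the 64 s allowed; the hand-in gives no verdict.

**Last wrist-camera check:**

| Check | Measured | Limit |
|---|---|---|
| Jar top face height | 0.058 m (fully seated) | – |
| Jar centre, from the jig centre | about 1 mm | 6 mm across |
| Twist | about -0.07 rad | ±0.17 rad |
| Jar angle to the jig | about 0.07 rad | 0.15 rad |

- **Disagreement:** the jar was square to the jig when first seated. Screwing turned it about 4° (0.07 rad) within the pocket's play, so it ended within limits but not perfectly square.
- **Camera difference:** my rough first estimates from the scene camera were up to about 8 mm off the wrist camera's for the jar and the jig. I used the wrist values, and the jar went down cleanly on them.
- **Soaps:** I saw no movement of the soaps in the final pictures, though I did not measure their positions.

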